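# Refit the suction regulator's valve knob and close the valve

## Robot

A 7-joint arm with a two-finger parallel gripper is mounted at the origin on a cart in front of the work surface, level with it; the furniture and walls round the work are solid. World frame = base frame: x ahead of the robot, y to its left, z up, the work surface at z = 0. Lengths are in m, angles in rad, forces in N, time in s.
With the tool pointing down it reaches from about 0.4 to 0.9 m from the base axis. Payload 5.6 kg.
Tool frame: the origin (TCP) lies between the finger pads; the fingertips stand 22 mm ahead of it and the grasp point (between the pads) lies 3 mm ahead of it (env.tips_ahead is the distance from the TCP to the fingertips, in m); z points along the fingers, y is the line along which they close (so a half turn about z gives the same grasp; the last joint's range is limited). The gripper opens to 92 mm and grips with 3 to 60 N. Pads are 20 mm wide; open, the fingers measure 128 mm over their backs; the gripper's body (75 mm by 189 mm) begins 69 mm behind the grasp point.
Start: joints at [-1.26, 0.468, -0.012, 1.603, 0.006, 1.071, -0.056], TCP at [0.225, 0.61, 0.237] pointing down, gripper open.
Joint ranges: [-2.53, 2.53], [-0.31, 2.02], [-1.57, 1.55], [0.28, 2.44], [-1.29, 4.43], [0.15, 1.84], [-2.92, 2.92]. Speed limits (rad/s): [2.57, 2.57, 3.14, 3.14, 3.14, 3.14, 3.14].

## Interface

Orientations are given as a unit quaternion [w, x, y, z].
In Python, from station import env gives the robot as it stands.
- The arm moves only by the shell command python3 -m handwheel 'ROWS' [FORCE]. ROWS is JSON, a list of rows, each an object with "translation": the shift along the tool's x, y, z in cm, a list of three; "angular": the turn, a rotation vector about the tool's x, y, z in degrees, a list of three; "hand": the closure, from -1 (fully open) to 1 (shut). In form: [{"translation": [x, y, z], "angular": [wx, wy, wz], "hand": hand}, ...]. A call has 1 to 5 rows; each row shifts and turns the commanded pose from where the row before left it, along the tool's axes as they then stand; what a row does not reach is not made up. A row lasts 1/12 s, in which the tool goes at most 41.7 mm and 7.16 degrees, less where a joint would pass 70% of its speed; a pose out of reach is approached as far as the arm can. A call is refused whole if a number of a shift passes 4.17 or a number of a turn 7.16, either way. A call with a gripper value outside its range is refused whole. The fingers move at their own pace and stop on an object; FORCE is the grip in N (left out, the last holds). Time passes only in rows, so rows that do not move let the fingers close. It gives the time, the measured TCP pose, the force, the opening and the grip force at its end, in the units of the state.
- env.sense(): the state, without advancing time (a new reading comes with each control period).
- env.read_camera(name): name is "scene" or "top" or "wrist"; returns (picture, depth): 420x560x3 uint8, blue, green, red; 420x560 float32, m along the optical axis (not along the pixel's ray), 0 where there is no reading.
- env.camera_info(name): a dict with "vfov" (degrees; the focal length in pixels is half the picture's height over the tangent of half this angle, whatever the lens; pixels are square), "cx", "cy" (the principal point, pixels), "world_from_camera" (4x4, takes a point from camera to world coordinates). Camera axes: x right, y up, looking along -z (the intrinsics and any distortion apply to the point x, -y, -z); pixel columns grow to the right and rows downward; lengths in m; the calibration is good to about 2 mm. A picture is of the moment at which its call begins: read the wrist's pose just before it. camera_info takes no time and is no camera call; for the wrist camera it gives the pose at the moment of the call.
- env.close_job(): hands the job in; it is judged then, once.
The state is a dict: "time": time; "joints": joint angles; "qvel": joint speeds; "joint_torque": joint torques, N m; "position": TCP position; "ee_rot": TCP orientation; "contact_force": force on the tool from outside, world axes, zero at the start; "ft_torque": the same for the moment, N m; "width": finger opening in m; "grasp_force": force on a finger pad.
Only numpy, scipy, OpenCV 4.12 (cv2) and the standard library are available. Lean on these libraries where they do the work, as an engineer would, in place of code of your own. Each camera call takes 0.05 s, during which the arm holds its last target. There are 200 camera calls.

## Task

The white paddle knob has come off the valve of the bench suction regulator. Put it back on the splined spindle: press it down lightly and turn it slowly until the splines find each other and it drops fully home, then turn the knob gently clockwise to the stop to shut the valve, and let go. Do not force anything, and leave the things around it where they are.

Things in the scene. Friction and masses are not known exactly. Their poses are not given: they have to be found in the camera images.
- knob_grip (a point): Pinch point of the loose white plastic knob, which stands upright on the worktop: on its axis, in the upright paddle on top (46 mm long, 14 mm thick, 34 mm high, pinch across the 14 mm). It is 46 mm above the knob's underside, 12 mm below its top and 22 mm above the top of the wider hub below. x along the paddle's length, y across its thickness, z up.
- knob: The same knob, 58 mm tall, about 80 g; origin at the centre of its underside, axes as knob_grip. Under the paddle is a round hub, 34 mm across and 24 mm high, open underneath: in its mouth 5 lugs, one every 72 degrees, 10 mm high from the underside, round a 15 mm wide hole, 20 mm deep. Nothing outside shows how the lugs stand to the paddle.
- valve_seat (a point): On the upright axis of the valve spindle, at its steel shoulder (30 mm across), 64 mm above the worktop, on top of the regulator (fixed white block 120 x 130 mm, 52 mm high, round gauge in its front). Home, the knob's underside rests here and knob_grip is 46 mm above this point. It is fixed to the block and does not move with the spring; z up.
- spline_top (a point): Fixed point on the spindle's axis 11 mm above valve_seat, level with the tops of its 5 splines (one every 72 degrees, shoulder to here). Above it a smooth 13.4 mm nose with tapered tip rises 7 mm more and centres the knob. Unless the splines match the knob's lugs within about 5 degrees, the knob rests here (knob_grip 46 mm above). The spline angle is not given.
- plunger: The sprung carrier of the spindle; origin on its axis at worktop height; how the splines stand to it is not given. It gives way downward by up to 6 mm, from 5 N at first to 11 N at the end, and springs back up, so that when splines and lugs meet under light pressure the pressing force drops away. Contact forces of knob on spindle add up (turning alone makes about 20 N); over 60 N is too much.
- valve (a joint): Turn of the spindle in rad: 0 = shut, at its clockwise stop seen from above; grows counter-clockwise as it opens, up to 2.6. Starts 0.7 to 1.1 open, stays where it is left. Turning it takes about 0.09 N m, more than a knob merely rubbing on the spline tops under light pressure gives. If it follows the knob, the splines have caught; if they bind, easing the turn frees them.
- gauze_box: Bystander: white and blue carton 64 x 106 x 45 mm behind the knob; origin at the centre of its underside.
- strips: Bystander: small dark pot with a grey cap, 32 x 28 x 49 mm; origin at the centre of its underside.
- tape: Bystander: roll of white tape lying flat, 66 x 62 x 25 mm; origin at the centre of its underside.
Things that resemble listed ones, but are neither listed nor needed, are in the scene too. Leave any blue or orange look-alike of the knob alone.

How it is judged:
On the way, in this order (a step that is already met when the one before it is completed fails the run):
1. the knob is fully home on the spindle (underside within 2.5 mm of the seat, or below it while pressed), on its axis and upright (z of knob_grip in the frame of valve_seat below 0.0485 m and horizontal distance between knob_grip and valve_seat below 0.003 m and angle between knob_grip's own z axis and vertical below 0.08 rad), for 0.2 s.
2. the valve is turned shut with the knob home (value of joint valve below 0.08 rad and z of knob_grip in the frame of valve_seat below 0.0485 m and horizontal distance between knob_grip and valve_seat below 0.003 m), for 0.2 s.
At the end, for the whole second after the job is handed in: The knob sits upright on the spindle, its underside within 2.5 mm of the seat and its axis within 3 mm of the spindle's, the valve is within 0.08 rad of its clockwise stop, and the knob is released and at rest (all of step 2 and z of knob_grip in the frame of valve_seat above 0.043 m and angle between knob_grip's own z axis and vertical below 0.08 rad and linear speed of knob below 0.02 m/s); the robot touches nothing.
It fails at once if the knob is pressed or twisted on the spindle with more than 60 N (contact force between knob and plunger above 60 N).
It fails at once if the gauze carton is moved by more than 15 mm (distance of gauze_box from where it was at the start of the episode above 0.015 m).
It fails at once if the strip pot is moved by more than 15 mm (distance of strips from where it was at the start of the episode above 0.015 m).
It fails at once if the roll of tape is moved by more than 15 mm (distance of tape from where it was at the start of the episode above 0.015 m).
It also fails if it takes over 58 s, if anything falls off the work surface, if the arm or the gripper's body presses on something with over 40 N, if the wrist force passes 120 N, or if a joint passes its speed limit or range.

## Working session

There is one attempt and no reset: what is moved stays moved. The work goes in short steps, Python scripts to look and compute and a shell command to move; the robot and the scene stay as the last step left them, time stands still between calls to the robot, and variables do not carry over. Pictures are saved under pics/ and viewed, at most 10 in all, crops included, and the job is handed in when it is done.

```bash
ls; mkdir -p pics; cat > h.py <<'E'
import numpy as np, cv2
from station import env
from scipy.spatial.transform import Rotation as R
def K(name):
    i=env.camera_info(name); f=210/np.tan(np.radians(i["vfov"])/2); return f,i["cx"],i["cy"],np.array(i["world_from_camera"]),i
def cloud(name,d,T=None):
    f,cx,cy,T0,_=K(name); T=T0 if T is None else T
    v,u=np.mgrid[0:420,0:560]
    p=np.stack([(u-cx)/f*d,-(v-cy)/f*d,-d,np.ones_like(d)],-1)
    return (p@T.T)[...,:3]
E
python3 - <<'E'
from h import *
for n in ["scene","top"]:
    im,d=env.read_camera(n); cv2.imwrite(f"pics/{n}1.png",im); np.save(f"pics/{n}1.npy",d); print(n,{k:v for k,v in env.camera_info(n).items()})
s=env.sense(); print(s["position"],s["ee_rot"],s["contact_force"],s["width"])
E
```

```text
pics
scene {'vfov': 49.16587821815651, 'cx': 280.67162388359776, 'cy': 211.70221146490988, 'world_from_camera': array([[ 0.88405883,  0.36346089, -0.29383016,  0.22863883],
       [-0.46735759,  0.6929982 , -0.54893568, -0.2404612 ],
       [ 0.00410712,  0.62261519,  0.78251738,  0.71922667],
       [ 0.        ,  0.        ,  0.        ,  1.        ]])}
top {'vfov': 44.24386341743292, 'cx': 290.755729299082, 'cy': 215.77226331649342, 'world_from_camera': array([[ 0.02809879,  0.99902919, -0.03392833,  0.43749081],
       [-0.99914442,  0.02910007,  0.0293873 ,  0.24909542],
       [ 0.03034608,  0.03307355,  0.99899212,  1.09783662],
       [ 0.        ,  0.        ,  0.        ,  1.        ]])}
[0.22508364 0.60927958 0.23574994] [-8.49448175e-05  1.76019427e-01  9.84386397e-01 -7.58150928e-04] [-0.29255325  0.30554899  0.8361979 ] 0.09187777287662498
```

View pics/scene1.png

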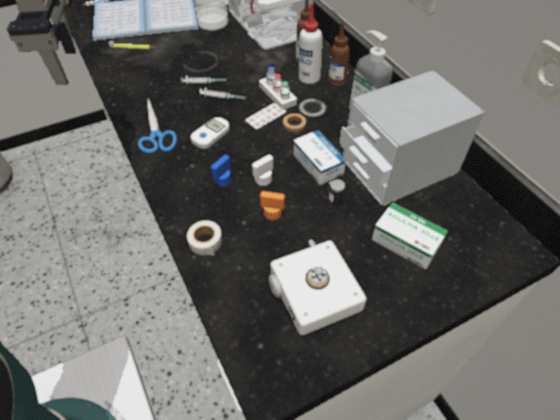

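View pics/top1.png

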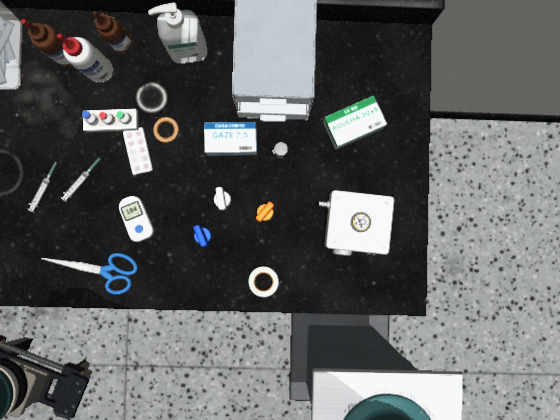

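Top view: the white knob is at (222,198). Its look-alikes are blue at (202,235) and orange at (265,212); the spindle is at (361,221), gauze at (230,138), strips at (280,149) and tape at (263,281). I choose the white one. Next is a close crop plus depth measurements.

```bash
python3 - <<'E'
from h import *
im=cv2.imread("pics/top1.png"); d=np.load("pics/top1.npy")
a=cv2.resize(im[170:230,190:250],(400,400),interpolation=cv2.INTER_CUBIC); b=cv2.resize(im[190:250,330:390],(400,400),interpolation=cv2.INTER_CUBIC)
cv2.imwrite("pics/crop1.png",np.hstack([a,b]))
P=cloud("top",d)
def st(u0,u1,v0,v1,z0,z1):
    q=P[v0:v1,u0:u1].reshape(-1,3); q=q[(q[:,2]>z0)&(q[:,2]<z1)]; 
    r=cv2.minAreaRect(q[:,:2].astype(np.float32)*1000) if len(q)>3 else None
    print(len(q),q.mean(0).round(4),np.median(q[:,2]).round(4),r); return q
print("table",np.median(P[160:180,330:420,2]))
st(205,240,180,215,.045,.07)
st(205,240,180,215,.01,.04)
print("block");st(320,400,185,260,.045,.058)
print("spindle");st(345,378,205,238,.06,.09);st(345,378,205,238,.072,.09)
print(P[205:238:3,345:378:3,2].round(3))
print("gauze");st(200,260,115,160,.02,.08);print("strips");st(270,292,138,160,.02,.08);print("tape"); st(245,282,262,300,.012,.05)
E
```

```text
table -0.0003585716114004045
163 [0.5053 0.3621 0.0561] 0.0564 ((505.2730712890625, 362.3827819824219), (45.19538116455078, 14.024293899536133), 11.947504997253418)
102 [0.5052 0.3586 0.0243] 0.0237 ((504.0665283203125, 360.6624755859375), (36.720767974853516, 32.36117935180664), 46.409263610839844)
block
3461 [0.4644 0.0788 0.0514] 0.0514 ((460.4776611328125, 77.75688171386719), (129.6366729736328, 129.6204071044922), 85.11064147949219)
spindle
179 [0.4657 0.0791 0.0694] 0.0658 ((466.22943115234375, 77.57714080810547), (28.25144386291504, 30.603609085083008), 1.230738639831543)
70 [0.4652 0.0777 0.0781] 0.0778 ((466.422119140625, 77.49745178222656), (21.580129623413086, 22.37036895751953), 46.576717376708984)
[[0.05  0.051 0.055 0.053 0.052 0.051 0.051 0.051 0.051 0.049 0.046]
 [0.054 0.053 0.051 0.052 0.048 0.054 0.054 0.052 0.053 0.052 0.051]
 [0.055 0.05  0.05  0.052 0.053 0.055 0.051 0.053 0.052 0.053 0.051]
 [0.053 0.053 0.049 0.053 0.06  0.062 0.063 0.058 0.052 0.051 0.048]
 [0.049 0.053 0.055 0.059 0.071 0.064 0.067 0.06  0.055 0.05  0.053]
 [0.057 0.05  0.056 0.063 0.061 0.08  0.081 0.062 0.055 0.047 0.056]
 [0.053 0.052 0.059 0.066 0.073 0.08  0.083 0.074 0.055 0.049 0.05 ]
 [0.054 0.052 0.052 0.061 0.064 0.062 0.077 0.064 0.06  0.055 0.05 ]
 [0.05  0.053 0.053 0.056 0.056 0.057 0.058 0.055 0.049 0.05  0.053]
 [0.052 0.053 0.052 0.052 0.051 0.051 0.055 0.053 0.051 0.051 0.051]
 [0.052 0.055 0.052 0.048 0.051 0.051 0.053 0.051 0.052 0.05  0.052]]
gauze
1716 [0.631  0.3465 0.0444] 0.0443 ((634.7283325195312, 343.4249267578125), (70.20677947998047, 114.68221282958984), 2.7350831031799316)
strips
175 [0.6089 0.2444 0.0459] 0.0477 ((610.554443359375, 244.33993530273438), (28.832853317260742, 26.480365753173828), 73.96546936035156)
tape
478 [0.3372 0.2716 0.024 ] 0.0243 ((336.9056701660156, 271.3891296386719), (61.761192321777344, 60.95119094848633), 47.031005859375)
```

View pics/crop1.png

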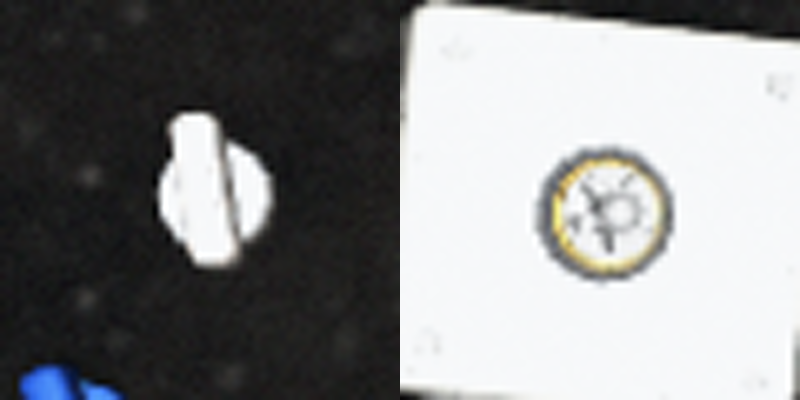

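The crop shows the white knob with its paddle along world x at +12° (yaw 0.21 rad), and the spindle ring centred near (360.5,222). The depth heights (58, 24, 52 and 64–82 mm) match the description. I'll move above the knob now.

```bash
cat >> h.py <<'E'
def go(x,y,z,yaw=None):
    """world target -> tool-axis cm and turn deg; yaw = wanted angle of tool y line (deg, mod 180)"""
    s=env.sense(); p=s["position"]; M=R.from_quat(np.r_[s["ee_rot"][1:],s["ee_rot"][0]]).as_matrix()
    a=np.degrees(np.arctan2(M[1,1],M[0,1])); print("t",round(s["time"],2),"pos",np.round(p,4),"tooly",round(a,2),"tiltz",M[:,2].round(3),"j",s["joints"].round(2),"F",s["contact_force"].round(1))
    print("cm",(M.T@(np.array([x,y,z])-p)*100).round(2), "turn z", None if yaw is None else round(-((yaw-a+90)%180-90),1))
E
python3 -m handwheel '[{"translation":[-3.48,-1.35,0],"angular":[0,0,0],"hand":0},{"translation":[-3.48,-1.35,0],"angular":[0,0,0],"hand":0},{"translation":[-3.48,-1.35,0],"angular":[0,0,0],"hand":0},{"translation":[-3.48,-1.35,0],"angular":[0,0,0],"hand":0},{"translation":[-3.48,-1.35,0],"angular":[0,0,0],"hand":0}]'
python3 -m handwheel '[{"translation":[-3.48,-1.35,0],"angular":[0,0,0],"hand":0},{"translation":[-3.48,-1.35,0],"angular":[0,0,0],"hand":0},{"translation":[-3.48,-1.35,0],"angular":[0,0,0],"hand":0},{"translation":[-3.48,-1.35,0],"angular":[0,0,0],"hand":0},{"translation":[-3.48,-1.35,0],"angular":[0,0,0],"hand":0}]'
python3 -m handwheel '[{"translation":[0,0,0.5],"angular":[0,0,-7],"hand":0},{"translation":[0,0,0.5],"angular":[0,0,-7],"hand":0},{"translation":[0,0,0.5],"angular":[0,0,-7],"hand":0},{"translation":[0,0,0.5],"angular":[0,0,-7],"hand":0},{"translation":[0,0,0.5],"angular":[0,0,-4],"hand":0}]'
python3 - <<'E'
from h import *
go(.5053,.3622,.15,102)
T=K("wrist")[3]; im,d=env.read_camera("wrist"); cv2.imwrite("pics/w1.png",im); np.savez("pics/w1.npz",d=d,T=T); print(T.round(3))
P=cloud("wrist",d,T)
m=(P[...,2]>.045)&(P[...,2]<.07)&(d>0)&(np.hypot(P[...,0]-.505,P[...,1]-.362)<.05)
q=P[m]; print(len(q), q.mean(0), cv2.minAreaRect(q[:,:2].astype(np.float32)*1000))
E
```

```text
time: 0.52
position: [0.366, 0.4846, 0.2362]
ee_rot: [-0.0, 0.176, 0.984, -0.0]
contact_force: [0.9, 0.4, 0.6]
width: 0.0609
grasp_force: 0.0
time: 0.93
position: [0.5058, 0.3609, 0.2363]
ee_rot: [-0.0, 0.176, 0.984, -0.0]
contact_force: [0.7, 0.8, -0.8]
width: 0.0458
grasp_force: 0.0
time: 1.35
position: [0.5047, 0.3622, 0.2109]
ee_rot: [-0.0, -0.105, 0.994, -0.0]
contact_force: [0.2, -0.2, 0.1]
width: 0.0461
grasp_force: 0.0
t 1.35 pos [0.5047 0.3622 0.2109] tooly 102.04 tiltz [-0.001 -0.    -1.   ] j [-0.66  0.45 -0.02  1.7   0.01  1.    1.1 ] F [ 0.2 -0.2  0.1]
cm [-0.06 -0.01  6.09] turn z 0.0
[[-0.208 -0.941 -0.267  0.429]
 [ 0.978 -0.2   -0.056  0.346]
 [-0.001 -0.273  0.962  0.36 ]
 [ 0.     0.     0.     1.   ]]
749 [0.50458476 0.36038111 0.05818683] ((506.4627990722656, 360.98046875), (46.117305755615234, 13.687323570251465), 11.673232078552246)
```

View pics/w1.png

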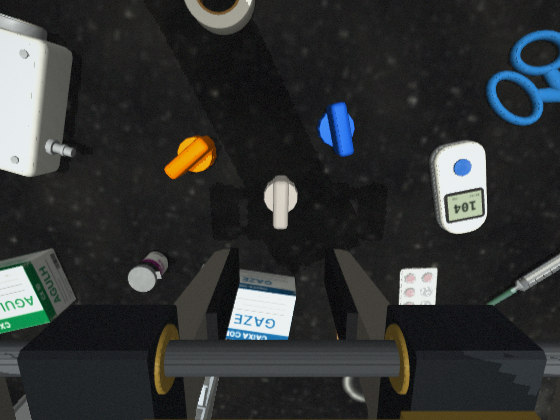

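The wrist view shows the white knob at (281,200), with blue at (340,128) and orange at (190,157). Both cameras agree within 1.5 mm. Descending and gripping.

```bash

python3 -m handwheel '[{"translation":[-0.06,-0.08,3],"angular":[0,0,0],"hand":0},{"translation":[0,0,3],"angular":[0,0,0],"hand":0},{"translation":[0,0,3],"angular":[0,0,0],"hand":0},{"translation":[0,0,3],"angular":[0,0,0],"hand":0},{"translation":[0,0,2],"angular":[0,0,0],"hand":0}]'
python3 -m handwheel '[{"translation":[0,0,1],"angular":[0,0,0],"hand":0},{"translation":[0,0,1],"angular":[0,0,0],"hand":0},{"translation":[0,0,0],"angular":[0,0,0],"hand":0},{"translation":[0,0,0],"angular":[0,0,0],"hand":1},{"translation":[0,0,0],"angular":[0,0,0],"hand":1}]' 30
python3 -m handwheel '[{"translation":[0,0,0],"angular":[0,0,0],"hand":1},{"translation":[0,0,0],"angular":[0,0,0],"hand":1},{"translation":[0,0,0],"angular":[0,0,0],"hand":1},{"translation":[0,0,0],"angular":[0,0,0],"hand":1}]' 30
```

```text
time: 1.82
position: [0.5044, 0.3608, 0.0686]
ee_rot: [-0.001, -0.101, 0.995, -0.001]
contact_force: [0.3, -0.2, -0.1]
width: 0.0458
grasp_force: 0.0
time: 2.23
position: [0.5065, 0.3625, 0.053]
ee_rot: [0.001, -0.102, 0.995, 0.001]
contact_force: [0.2, -0.1, 1.2]
width: 0.0346
grasp_force: 0.0
time: 2.57
position: [0.5061, 0.3621, 0.0524]
ee_rot: [0.001, -0.102, 0.995, 0.0]
contact_force: [-0.5, -0.7, 3.4]
width: 0.0137
grasp_force: 30.0
```

Gripped at 13.7 mm width. I'll lift, carry it toward the valve, and measure the spindle with the wrist camera.

```bash

python3 -m handwheel '[{"translation":[0,0,-2],"angular":[0,0,0],"hand":1},{"translation":[0,0,-3.2],"angular":[0,0,0],"hand":1},{"translation":[0,0,-3.2],"angular":[0,0,0],"hand":1},{"translation":[0,0,-3.2],"angular":[0,0,0],"hand":1},{"translation":[0,0,-3.2],"angular":[0,0,0],"hand":1}]'
python3 -m handwheel '[{"translation":[1.67,-3.28,0],"angular":[0,0,0],"hand":1},{"translation":[1.67,-3.28,0],"angular":[0,0,0],"hand":1},{"translation":[1.67,-3.28,0],"angular":[0,0,0],"hand":1},{"translation":[1.67,-3.28,0],"angular":[0,0,0],"hand":1}]'
python3 -m handwheel '[{"translation":[1.67,-3.28,0],"angular":[0,0,0],"hand":1},{"translation":[1.67,-3.28,0],"angular":[0,0,0],"hand":1},{"translation":[1.67,-3.28,0],"angular":[0,0,0],"hand":1},{"translation":[1.67,-3.28,0],"angular":[0,0,0],"hand":1},{"translation":[0,0,0],"angular":[0,0,0],"hand":1}]'
python3 -m handwheel '[{"translation":[0,0,0],"angular":[0,0,0],"hand":1},{"translation":[0,0,0],"angular":[0,0,0],"hand":1}]'
python3 - <<'E'
from h import *
go(.466,.078,.15,102)
T=K("wrist")[3]; im,d=env.read_camera("wrist"); cv2.imwrite("pics/w2.png",im); np.savez("pics/w2.npz",d=d,T=T); print(T.round(3))
P=cloud("wrist",d,T)
for a,b,r in ((.058,.069,.03),(.072,.079,.03),(.0795,.09,.03)):
    m=(P[...,2]>a)&(P[...,2]<b)&(d>0)&(np.hypot(P[...,0]-.466,P[...,1]-.078)<r)
    q=P[m]; print(len(q), q.mean(0).round(4), cv2.minEnclosingCircle(q[:,:2].astype(np.float32)*1000), cv2.minAreaRect(q[:,:2].astype(np.float32)*1000))
    v,u=np.where(m); print(u.min(),u.max(),v.min(),v.max())
E
```

```text
time: 2.98
position: [0.5053, 0.3616, 0.201]
ee_rot: [-0.0, -0.102, 0.995, -0.0]
contact_force: [0.5, 1.4, -1.6]
width: 0.014
grasp_force: 30.0
time: 3.32
position: [0.4661, 0.2183, 0.1998]
ee_rot: [0.0, -0.102, 0.995, 0.0]
contact_force: [0.2, -0.4, -1.1]
width: 0.0135
grasp_force: 30.0
time: 3.73
position: [0.4259, 0.0712, 0.1995]
ee_rot: [-0.001, -0.098, 0.995, -0.001]
contact_force: [0.4, -0.6, -1.3]
width: 0.0137
grasp_force: 30.0
time: 3.9
position: [0.4285, 0.0782, 0.2]
ee_rot: [0.001, -0.102, 0.995, 0.0]
contact_force: [0.5, -0.0, -1.2]
width: 0.0139
grasp_force: 30.0
t 3.9 pos [0.4285 0.0782 0.2   ] tooly 101.72 tiltz [ 0.001  0.001 -1.   ] j [-0.32  0.15  0.07  2.14 -0.01  0.85  1.53] F [ 0.5 -0.  -1.2]
cm [-3.66 -0.79  5.  ] turn z -0.3
[[-0.202 -0.942 -0.269  0.353]
 [ 0.979 -0.195 -0.055  0.062]
 [-0.    -0.275  0.962  0.349]
 [ 0.     0.     0.     1.   ]]
86 [0.4622 0.0587 0.0589] ((460.8609619140625, 61.92539978027344), 14.020240783691406) ((460.0671081542969, 59.420509338378906), (6.5549445152282715, 28.01014518737793), 72.41535949707031)
248 265 225 250
0 [nan nan nan] ((0.0, 0.0), 0.0) ((0.0, 0.0), (0.0, 0.0), 0.0)<stdin>:7: RuntimeWarning: Mean of empty slice.
  ret = um.true_divide(
Traceback (most recent call last):
ValueError: zero-size array to reduction operation minimum which has no identity
```

View pics/w2.png

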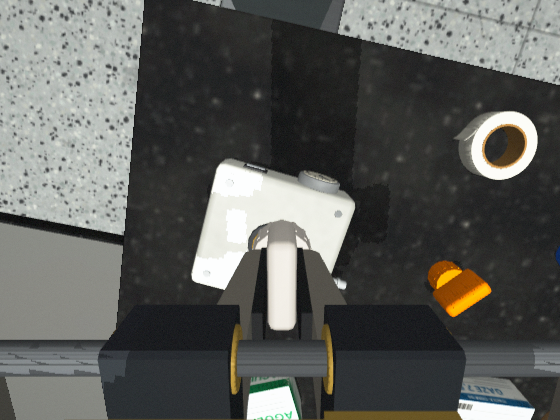

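The held knob covers the spindle, which is near (280,240). Up in the image points toward the base, so I'll shift 8 cm away from the base to uncover it.

```bash

python3 -m handwheel '[{"translation":[-2.8,0,0],"angular":[0,0,0],"hand":1},{"translation":[-2.8,0,0],"angular":[0,0,0],"hand":1},{"translation":[-2.8,0,0],"angular":[0,0,0],"hand":1},{"translation":[0,0,0],"angular":[0,0,0],"hand":1},{"translation":[0,0,0],"angular":[0,0,0],"hand":1}]'
python3 - <<'E'
from h import *
go(.466,.078,.15,102)
T=K("wrist")[3]; im,d=env.read_camera("wrist"); cv2.imwrite("pics/w3.png",im); np.savez("pics/w3.npz",d=d,T=T)
P=cloud("wrist",d,T)
for a,b,r in ((.058,.069,.03),(.072,.079,.03),(.0795,.09,.03)):
    m=(P[...,2]>a)&(P[...,2]<b)&(d>0)&(np.hypot(P[...,0]-.466,P[...,1]-.078)<r)
    q=P[m]
    if len(q)<4: continue
    v,u=np.where(m); print(u.min(),u.max(),v.min(),v.max())
    print(len(q), q.mean(0).round(4), cv2.minEnclosingCircle(q[:,:2].astype(np.float32)*1000))
c=np.array([.466,.078,.075,1]); f,cx,cy,_,_=K("wrist"); k=np.linalg.inv(T)@c; u,v=int(cx-f*k[0]/k[2]),int(cy+f*k[1]/k[2]); print("exp px",u,v)
u0,v0=max(u-50,0),max(v-50,0); cr=cv2.resize(im[v0:v0+100,u0:u0+100],(500,500),interpolation=cv2.INTER_CUBIC); print("crop origin",u0,v0)
big=np.hstack([cr,cv2.resize(im[200:340,240:330],(300,467))[:500] if 0 else cv2.copyMakeBorder(cv2.resize(im[200:350,240:330],(300,500)),0,0,0,0,0)]); cv2.imwrite("pics/w3c.png",big)
E
```

```text
time: 4.37
position: [0.5111, 0.0965, 0.1988]
ee_rot: [-0.0, -0.103, 0.995, 0.0]
contact_force: [-0.1, 0.1, -0.9]
width: 0.0135
grasp_force: 30.0
t 4.37 pos [0.5111 0.0965 0.1988] tooly 101.86 tiltz [-0.001 -0.    -1.   ] j [-0.32  0.29  0.08  1.96 -0.03  0.89  1.55] F [-0.1  0.1 -0.9]
cm [ 4.79 -0.89  4.89] turn z -0.1
244 292 127 176
1220 [0.4652 0.0752 0.0621] ((466.43798828125, 75.02800750732422), 20.557401657104492)
252 283 138 169
213 [0.4656 0.0753 0.076 ] ((466.4815979003906, 75.19095611572266), 12.51385498046875)
259 275 147 163
230 [0.4663 0.0752 0.0821] ((466.51910400390625, 75.21746826171875), 6.663121223449707)
exp px 270 154
crop origin 220 104
```

View pics/w3c.png

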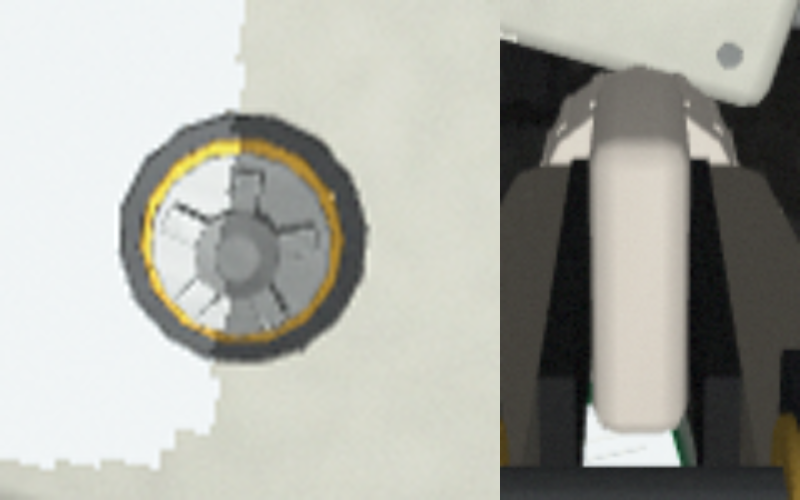

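The crop shows the spindle centred near pixel (267.5,154), with five splines, one pointing nearly straight up in the image. In the right half the paddle is held upright between the pads. I'll measure the knob's axis from the same picture so calibration bias cancels.

```bash
python3 - <<'E'
from h import *
z=np.load("pics/w3.npz"); d,T=z["d"],z["T"]; P=cloud("wrist",d,T); im=cv2.imread("pics/w3.png")
m=(d>0)&(np.hypot(P[...,0]-.511,P[...,1]-.0965)<.035)&(P[...,2]>.19)&(im.min(-1)>110)
q=P[m]; print(len(q),np.percentile(q[:,2],[5,25,50,75,95]).round(4))
zt=np.median(q[:,2]); q=q[abs(q[:,2]-zt)<.004]
r=cv2.minAreaRect(q[:,:2].astype(np.float32)*1000); print(zt,q.mean(0),r)
M=R.from_quat(np.r_[env.sense()["ee_rot"][1:],env.sense()["ee_rot"][0]]).as_matrix()
off=M.T@(np.r_[np.array(r[0])/1000,zt]-env.sense()["position"]); print("knob top in tool",off.round(4))
# hub underneath part: lower points
m=(d>0)&(np.hypot(P[...,0]-.511,P[...,1]-.0965)<.03)&(P[...,2]>.14)&(P[...,2]<.18); print(m.sum(), P[m].mean(0), np.median(P[m][:,2]) )
sp=np.array([.4665,.0752]); print("needed shift world mm", (sp*1000-np.array(r[0])).round(2), "tool cm",(M.T@np.r_[sp-np.array(r[0])/1000,0]*100).round(2))
# plane fit to top: tilt
A=np.c_[q[:,:2]-q[:,:2].mean(0),np.ones(len(q))]; print("tilt",np.linalg.lstsq(A,q[:,2],rcond=None)[0])
E
```

```text
2555 [0.2025 0.2045 0.2052 0.2058 0.2064]
0.20519020424800924 [0.50880638 0.09557774 0.20506541] ((510.4752197265625, 95.90631103515625), (45.22167205810547, 13.4099760055542), 11.65662956237793)
knob top in tool [-0.0005 -0.0002 -0.0064]
715 [0.49878875 0.09342929 0.16687784] 0.17031986136908314
needed shift world mm [-43.98 -20.71] tool cm [ 4.73 -1.12  0.01]
tilt [0.01510708 0.00589337 0.20506541]
```

The knob axis lies within 0.6 mm of the TCP and its underside is 52 mm below it. Best TCP target is about (0.4666, 0.0765). I'll move above the nose.

```bash

python3 -m handwheel '[{"translation":[2.4,-0.52,0],"angular":[0,0,0],"hand":1},{"translation":[2.37,-0.52,0],"angular":[0,0,0],"hand":1},{"translation":[0,0,2.5],"angular":[0,0,0],"hand":1},{"translation":[0,0,2.5],"angular":[0,0,0],"hand":1},{"translation":[0,0,0],"angular":[0,0,0],"hand":1}]'
python3 -m handwheel '[{"translation":[0,0,0],"angular":[0,0,0],"hand":1},{"translation":[0,0,0],"angular":[0,0,0],"hand":1},{"translation":[0,0,0],"angular":[0,0,0],"hand":1}]'
python3 - <<'E'
from h import *
go(.4666,.0765,.14,102)
im,d=env.read_camera("scene"); 
cr=cv2.resize(im[190:330,250:390],(560,560),interpolation=cv2.INTER_CUBIC); cv2.imwrite("pics/s2.png",cr)
go(.4666,.0765,.14,102)
E
```

```text
time: 4.83
position: [0.4618, 0.0747, 0.1466]
ee_rot: [-0.004, -0.103, 0.995, -0.0]
contact_force: [-1.3, 0.4, 0.1]
width: 0.0135
grasp_force: 30.0
time: 5.08
position: [0.4666, 0.0754, 0.1508]
ee_rot: [0.001, -0.102, 0.995, 0.0]
contact_force: [0.8, -0.5, -0.6]
width: 0.0142
grasp_force: 30.0
t 5.08 pos [0.4666 0.0754 0.1508] tooly 101.75 tiltz [ 0.002  0.001 -1.   ] j [-0.3   0.29  0.08  2.11 -0.03  0.75  1.58] F [ 0.8 -0.5 -0.6]
cm [-0.02  0.11  1.09] turn z -0.2
t 5.13 pos [0.4667 0.0753 0.1508] tooly 101.74 tiltz [ 0.002  0.001 -1.   ] j [-0.3   0.29  0.08  2.11 -0.03  0.75  1.58] F [ 1.4 -0.3 -1. ]
cm [-0.02  0.12  1.08] turn z -0.3
```

```bash

python3 -m handwheel '[{"translation":[0,0.1,0.7],"angular":[0,0,0],"hand":1},{"translation":[0,0,0.6],"angular":[0,0,0],"hand":1},{"translation":[0,0,0.1],"angular":[0,0,0],"hand":1},{"translation":[0,0,0.1],"angular":[0,0,0],"hand":1},{"translation":[0,0,0],"angular":[0,0,0],"hand":1}]'
python3 -m handwheel '[{"translation":[0,0,0.1],"angular":[0,0,0],"hand":1},{"translation":[0,0,0.1],"angular":[0,0,0],"hand":1},{"translation":[0,0,0.1],"angular":[0,0,0],"hand":1},{"translation":[0,0,0],"angular":[0,0,0],"hand":1}]'
python3 -m handwheel '[{"translation":[0,0,0.1],"angular":[0,0,0],"hand":1},{"translation":[0,0,0.1],"angular":[0,0,0],"hand":1},{"translation":[0,0,0],"angular":[0,0,0],"hand":1}]'
python3 -c "
from h import *
go(.4666,.0765,.127,102)"
```

```text
time: 5.55
position: [0.4654, 0.0759, 0.1342]
ee_rot: [-0.0, -0.102, 0.995, -0.0]
contact_force: [0.3, -0.4, -0.8]
width: 0.0139
grasp_force: 30.0
time: 5.88
position: [0.4655, 0.0759, 0.1315]
ee_rot: [-0.0, -0.102, 0.995, -0.0]
contact_force: [-0.1, 1.4, -1.6]
width: 0.0137
grasp_force: 30.0
time: 6.13
position: [0.4655, 0.0759, 0.1294]
ee_rot: [-0.0, -0.102, 0.995, -0.0]
contact_force: [0.5, 0.3, -1.4]
width: 0.0137
grasp_force: 30.0
t 6.13 pos [0.4655 0.0759 0.1294] tooly 101.73 tiltz [-0. -0. -1.] j [-0.3   0.32  0.08  2.12 -0.04  0.7   1.58] F [ 0.5  0.3 -1.4]
cm [-0.12  0.03  0.24] turn z -0.3
```

The underside is below the nose tip with no side force, so the nose is in the hole. I'll continue until it touches the spline tops.

```bash

python3 -m handwheel '[{"translation":[-0.04,0.02,0.1],"angular":[0,0,0],"hand":1},{"translation":[0,0,0.1],"angular":[0,0,0],"hand":1},{"translation":[0,0,0],"angular":[0,0,0],"hand":1}]'
python3 -m handwheel '[{"translation":[0,0,0.1],"angular":[0,0,0],"hand":1},{"translation":[0,0,0.1],"angular":[0,0,0],"hand":1},{"translation":[0,0,0],"angular":[0,0,0],"hand":1}]'
```

```text
time: 6.38
position: [0.4659, 0.0762, 0.1274]
ee_rot: [-0.0, -0.102, 0.995, -0.0]
contact_force: [0.1, -0.1, -0.7]
width: 0.0134
grasp_force: 30.0
time: 6.63
position: [0.4661, 0.0763, 0.1258]
ee_rot: [0.0, -0.102, 0.995, 0.0]
contact_force: [-1.6, 0.1, 4.6]
width: 0.0133
grasp_force: 30.0
```

Contact at z=0.1258 with about 6 N. I'll press 1.5 mm and search clockwise slowly.

```bash

python3 -m handwheel '[{"translation":[0,0,0.1],"angular":[0,0,0],"hand":1},{"translation":[0,0,0.05],"angular":[0,0,2],"hand":1},{"translation":[0,0,0],"angular":[0,0,2],"hand":1},{"translation":[0,0,0],"angular":[0,0,2],"hand":1},{"translation":[0,0,0],"angular":[0,0,2],"hand":1}]'
python3 -m handwheel '[{"translation":[0,0,0],"angular":[0,0,2],"hand":1},{"translation":[0,0,0],"angular":[0,0,2],"hand":1},{"translation":[0,0,0],"angular":[0,0,2],"hand":1},{"translation":[0,0,0],"angular":[0,0,2],"hand":1},{"translation":[0,0,0],"angular":[0,0,0],"hand":1}]'
python3 -c "
from h import *
go(.4666,.0765,.1245,102); print(env.sense()['ft_torque'])"
```

```text
time: 7.05
position: [0.4667, 0.0765, 0.1247]
ee_rot: [0.001, -0.032, 0.999, 0.0]
contact_force: [0.0, 0.5, 6.3]
width: 0.0139
grasp_force: 30.0
time: 7.47
position: [0.466, 0.0762, 0.124]
ee_rot: [0.0, 0.038, 0.999, -0.0]
contact_force: [0.5, 0.1, -1.5]
width: 0.0138
grasp_force: 30.0
t 7.47 pos [0.466  0.0762 0.124 ] tooly 85.67 tiltz [ 0. -0. -1.] j [-0.35  0.33  0.14  2.13 -0.07  0.68  1.33] F [ 0.5  0.1 -1.5]
cm [-0.06  0.04 -0.05] turn z -16.3
[-0.02268337 -0.03008693 -0.00448909]
```

The force dropped from 6.3 N to nothing, so the splines have met. I'll press straight down gently without turning.

```bash

python3 -m handwheel '[{"translation":[0,0,0.1],"angular":[0,0,0],"hand":1},{"translation":[0,0,0.1],"angular":[0,0,0],"hand":1},{"translation":[0,0,0.1],"angular":[0,0,0],"hand":1},{"translation":[0,0,0],"angular":[0,0,0],"hand":1}]'
python3 -m handwheel '[{"translation":[0,0,0.1],"angular":[0,0,0],"hand":1},{"translation":[0,0,0.1],"angular":[0,0,0],"hand":1},{"translation":[0,0,0],"angular":[0,0,0],"hand":1}]'
python3 -c "
from h import *
go(.4660,.0762,.115,102); print(env.sense()['ft_torque'])"
```

```text
time: 7.8
position: [0.4659, 0.0761, 0.1208]
ee_rot: [-0.0, 0.037, 0.999, -0.0]
contact_force: [0.6, -0.9, -1.5]
width: 0.0138
grasp_force: 30.0
time: 8.05
position: [0.4659, 0.0762, 0.1189]
ee_rot: [-0.0, 0.037, 0.999, -0.0]
contact_force: [0.1, -1.4, -0.7]
width: 0.0137
grasp_force: 30.0
t 8.05 pos [0.4659 0.0762 0.1189] tooly 85.73 tiltz [-0. -0. -1.] j [-0.35  0.34  0.14  2.13 -0.07  0.67  1.33] F [ 0.1 -1.4 -0.7]
cm [-0.01  0.    0.39] turn z -16.3
[-0.11954918 -0.18316379 -0.00516017]
```

Sliding freely. Continuing to the seat.

```bash

python3 -m handwheel '[{"translation":[0,0,0.1],"angular":[0,0,0],"hand":1},{"translation":[0,0,0.1],"angular":[0,0,0],"hand":1},{"translation":[0,0,0],"angular":[0,0,0],"hand":1}]'
python3 -m handwheel '[{"translation":[0,0,0.1],"angular":[0,0,0],"hand":1},{"translation":[0,0,0.1],"angular":[0,0,0],"hand":1},{"translation":[0,0,0],"angular":[0,0,0],"hand":1}]'
python3 -c "
from h import *
go(.4660,.0762,.115,102); print(env.sense()['ft_torque'])"
```

```text
time: 8.3
position: [0.466, 0.0762, 0.1169]
ee_rot: [0.0, 0.037, 0.999, -0.0]
contact_force: [-0.1, -0.6, -1.2]
width: 0.0138
grasp_force: 30.0
time: 8.55
position: [0.4661, 0.0762, 0.1153]
ee_rot: [0.0, 0.037, 0.999, 0.0]
contact_force: [-1.8, -0.1, 4.4]
width: 0.014
grasp_force: 30.0
t 8.55 pos [0.4661 0.0762 0.1153] tooly 85.73 tiltz [ 0.  0. -1.] j [-0.35  0.35  0.13  2.13 -0.07  0.66  1.33] F [-1.8 -0.1  4.4]
cm [ 0.01 -0.    0.03] turn z -16.3
[-0.20084298  0.20951103 -0.01292931]
```

Seated at z=0.1153, as predicted. I'll hold briefly, then turn clockwise gently.

```bash

python3 -m handwheel '[{"translation":[0,0,0.03],"angular":[0,0,0],"hand":1},{"translation":[0,0,0],"angular":[0,0,0],"hand":1},{"translation":[0,0,0],"angular":[0,0,0],"hand":1},{"translation":[0,0,0],"angular":[0,0,0],"hand":1},{"translation":[0,0,0],"angular":[0,0,0],"hand":1}]'
python3 -m handwheel '[{"translation":[0,0,0],"angular":[0,0,2],"hand":1},{"translation":[0,0,0],"angular":[0,0,2],"hand":1},{"translation":[0,0,0],"angular":[0,0,2],"hand":1},{"translation":[0,0,0],"angular":[0,0,2],"hand":1},{"translation":[0,0,0],"angular":[0,0,2],"hand":1}]'
python3 -c "
from h import *
go(.4661,.0762,.1153,60); print(env.sense()['ft_torque'])"
python3 -m handwheel '[{"translation":[0,0,0],"angular":[0,0,2],"hand":1},{"translation":[0,0,0],"angular":[0,0,2],"hand":1},{"translation":[0,0,0],"angular":[0,0,2],"hand":1},{"translation":[0,0,0],"angular":[0,0,2],"hand":1},{"translation":[0,0,0],"angular":[0,0,2],"hand":1}]'
python3 -c "
from h import *
go(.4661,.0762,.1153,60); print(env.sense()['ft_torque'])"
```

```text
time: 8.97
position: [0.4661, 0.0762, 0.1149]
ee_rot: [0.0, 0.037, 0.999, 0.0]
contact_force: [-0.9, -0.0, 4.8]
width: 0.0137
grasp_force: 30.0
time: 9.38
position: [0.4663, 0.0762, 0.1149]
ee_rot: [0.0, 0.125, 0.992, 0.0]
contact_force: [0.1, -0.8, 5.2]
width: 0.0139
grasp_force: 30.0
t 9.38 pos [0.4663 0.0762 0.1149] tooly 75.64 tiltz [ 0.001  0.    -1.   ] j [-0.38  0.35  0.18  2.13 -0.1   0.66  1.18] F [ 0.1 -0.8  5.2]
cm [ 0.02 -0.01 -0.04] turn z 15.6
[-0.35854553  0.08439063  0.00477905]
time: 9.8
position: [0.4663, 0.0761, 0.1149]
ee_rot: [0.0, 0.211, 0.978, 0.0]
contact_force: [-0.8, -1.0, 5.4]
width: 0.0138
grasp_force: 30.0
t 9.8 pos [0.4663 0.0761 0.1149] tooly 65.65 tiltz [ 0.001 -0.    -1.   ] j [-0.42  0.35  0.22  2.14 -0.12  0.66  1.03] F [-0.8 -1.   5.4]
cm [ 0.02 -0.   -0.04] turn z 5.6
[-0.2802579   0.07447586  0.1511411 ]
```

```bash

python3 -m handwheel '[{"translation":[0,0,0],"angular":[0,0,2],"hand":1},{"translation":[0,0,0],"angular":[0,0,2],"hand":1},{"translation":[0,0,0],"angular":[0,0,2],"hand":1},{"translation":[0,0,0],"angular":[0,0,2],"hand":1},{"translation":[0,0,0],"angular":[0,0,2],"hand":1}]'
python3 -c "
from h import *
go(.4661,.0762,.1153,60); print(env.sense()['ft_torque'])"
python3 -m handwheel '[{"translation":[0,0,0],"angular":[0,0,2],"hand":1},{"translation":[0,0,0],"angular":[0,0,2],"hand":1},{"translation":[0,0,0],"angular":[0,0,1],"hand":1}]'
python3 -c "
from h import *
go(.4661,.0762,.1153,60); print(env.sense()['ft_torque'])"
```

```text
time: 10.22
position: [0.4663, 0.0761, 0.1149]
ee_rot: [0.0, 0.295, 0.955, 0.0]
contact_force: [0.9, -1.6, 5.7]
width: 0.0139
grasp_force: 30.0
t 10.22 pos [0.4663 0.0761 0.1149] tooly 55.65 tiltz [ 0.001 -0.    -1.   ] j [-0.45  0.35  0.26  2.14 -0.14  0.66  0.87] F [ 0.9 -1.6  5.7]
cm [ 0.02 -0.   -0.04] turn z -4.4
[-0.31150035  0.09371531  0.10842121]
time: 10.47
position: [0.4663, 0.0762, 0.1149]
ee_rot: [0.0, 0.337, 0.942, 0.0]
contact_force: [0.8, -0.5, 4.5]
width: 0.0133
grasp_force: 30.0
t 10.47 pos [0.4663 0.0762 0.1149] tooly 50.66 tiltz [ 0.001 -0.    -1.   ] j [-0.47  0.36  0.28  2.14 -0.15  0.66  0.8 ] F [ 0.8 -0.5  4.5]
cm [ 0.02 -0.01 -0.04] turn z -9.3
[-0.31164583 -0.01518895  0.06075647]
```

Torque is steady at about 0.1 N m, so the valve is following. Continuing in short checks toward the stop.

```bash
cat > t.py <<'E'
from h import *
s=env.sense(); go(.4661,.0762,.1153,60); print("tz",s["ft_torque"][2].round(3),"Fz",s["contact_force"][2].round(1))
E
python3 -m handwheel '[{"translation":[0,0,0],"angular":[0,0,2],"hand":1},{"translation":[0,0,0],"angular":[0,0,2],"hand":1},{"translation":[0,0,0],"angular":[0,0,1],"hand":1}]' >/dev/null; python3 t.py | grep -v cm
python3 -m handwheel '[{"translation":[0,0,0],"angular":[0,0,2],"hand":1},{"translation":[0,0,0],"angular":[0,0,1],"hand":1}]' >/dev/null; python3 t.py| grep -v cm
python3 -m handwheel '[{"translation":[0,0,0],"angular":[0,0,2],"hand":1},{"translation":[0,0,0],"angular":[0,0,1],"hand":1}]' >/dev/null; python3 t.py| grep -v cm
```

```text
t 10.72 pos [0.4663 0.0762 0.1149] tooly 45.66 tiltz [ 0.001 -0.    -1.   ] j [-0.48  0.36  0.3   2.14 -0.17  0.67  0.72] F [-0.2 -0.8  4.3]
tz 0.1 Fz 4.3
t 10.88 pos [0.4663 0.0762 0.1149] tooly 42.67 tiltz [ 0.001 -0.    -1.   ] j [-0.5   0.36  0.31  2.14 -0.17  0.67  0.68] F [ 0.2 -1.1  4.8]
tz 0.071 Fz 4.8
t 11.05 pos [0.4663 0.0762 0.1149] tooly 39.67 tiltz [ 0.001 -0.    -1.   ] j [-0.51  0.36  0.32  2.14 -0.18  0.67  0.63] F [-0.3 -0.7  4.5]
tz 0.07 Fz 4.5
```

```bash

python3 -m handwheel '[{"translation":[0,0,0],"angular":[0,0,2],"hand":1},{"translation":[0,0,0],"angular":[0,0,1],"hand":1}]' >/dev/null; python3 t.py | grep -v cm
python3 -m handwheel '[{"translation":[0,0,0],"angular":[0,0,2],"hand":1},{"translation":[0,0,0],"angular":[0,0,1],"hand":1}]' >/dev/null; python3 t.py| grep -v cm
python3 -m handwheel '[{"translation":[0,0,0],"angular":[0,0,2],"hand":1},{"translation":[0,0,0],"angular":[0,0,0],"hand":1}]' >/dev/null; python3 t.py| grep -v cm
```

```text
t 11.22 pos [0.4663 0.0762 0.1149] tooly 36.67 tiltz [ 0.001 -0.    -1.   ] j [-0.52  0.36  0.33  2.14 -0.19  0.67  0.59] F [ 0.6 -1.1  4.2]
tz 0.137 Fz 4.2
t 11.38 pos [0.4663 0.0762 0.1149] tooly 33.67 tiltz [ 0.001 -0.    -1.   ] j [-0.53  0.36  0.35  2.14 -0.19  0.67  0.54] F [ 0.5 -1.9  4.6]
tz 0.077 Fz 4.6
t 11.55 pos [0.4663 0.0762 0.1149] tooly 31.7 tiltz [ 0.001 -0.    -1.   ] j [-0.53  0.36  0.36  2.14 -0.2   0.67  0.51] F [ 0.9 -1.   5.1]
tz 0.052 Fz 5.1
```

```bash

python3 -m handwheel '[{"translation":[0,0,0],"angular":[0,0,1.5],"hand":1},{"translation":[0,0,0],"angular":[0,0,1],"hand":1}]' >/dev/null; python3 t.py | grep -v cm
python3 -m handwheel '[{"translation":[0,0,0],"angular":[0,0,1.5],"hand":1},{"translation":[0,0,0],"angular":[0,0,1],"hand":1}]' >/dev/null; python3 t.py| grep -v cm
python3 -m handwheel '[{"translation":[0,0,0],"angular":[0,0,1.5],"hand":1},{"translation":[0,0,0],"angular":[0,0,1],"hand":1}]' >/dev/null; python3 t.py| grep -v cm
```

```text
t 11.72 pos [0.4663 0.0762 0.1149] tooly 29.14 tiltz [ 0.001  0.    -1.   ] j [-0.54  0.36  0.37  2.14 -0.21  0.67  0.47] F [ 0.5 -1.5  5.1]
tz 0.082 Fz 5.1
t 11.88 pos [0.4662 0.0762 0.1149] tooly 26.61 tiltz [ 0.001  0.    -1.   ] j [-0.55  0.36  0.38  2.14 -0.21  0.67  0.43] F [ 1.8 -1.1  5.2]
tz 0.068 Fz 5.2
t 12.05 pos [0.4662 0.0762 0.1149] tooly 24.1 tiltz [ 0.001  0.    -1.   ] j [-0.56  0.36  0.39  2.15 -0.22  0.67  0.4 ] F [ 1.9 -1.6  5.9]
tz 0.087 Fz 5.9
```

```bash

python3 -m handwheel '[{"translation":[0,0,0],"angular":[0,0,1.5],"hand":1},{"translation":[0,0,0],"angular":[0,0,1],"hand":1}]' >/dev/null; python3 t.py | grep -v cm
python3 -m handwheel '[{"translation":[0,0,0],"angular":[0,0,1.5],"hand":1},{"translation":[0,0,0],"angular":[0,0,1],"hand":1}]' >/dev/null; python3 t.py| grep -v cm
python3 - <<'E'
from h import *
im,d=env.read_camera("wrist"); T=K("wrist")[3]; P=cloud("wrist",d,T); s=env.sense(); p=s["position"]
m=(d>0)&(np.hypot(P[...,0]-p[0],P[...,1]-p[1])<.035)&(P[...,2]>p[2]-.006)&(P[...,2]<p[2]+.012)&(im.min(-1)>90)
q=P[m]; zt=np.median(q[:,2]); q=q[abs(q[:,2]-zt)<.004]; print(len(q),zt,cv2.minAreaRect(q[:,:2].astype(np.float32)*1000))
a=cv2.resize(im[190:350,200:360],(480,480),interpolation=cv2.INTER_CUBIC); cv2.imwrite("pics/w4.png",a)
E
```

```text
t 12.22 pos [0.4662 0.0762 0.1149] tooly 21.59 tiltz [ 0.001  0.    -1.   ] j [-0.57  0.36  0.4   2.15 -0.22  0.67  0.36] F [ 2.2 -1.8  4.9]
tz 0.052 Fz 4.9
t 12.38 pos [0.4662 0.0762 0.1149] tooly 19.09 tiltz [ 0.001 -0.    -1.   ] j [-0.58  0.37  0.41  2.15 -0.23  0.67  0.32] F [ 1.5 -1.4  4. ]
tz 0.089 Fz 4.0
2561 0.12120211203407197 ((463.8240966796875, 77.03946685791016), (40.21806716918945, 40.042137145996094), 70.7861099243164)
```

View pics/w4.png

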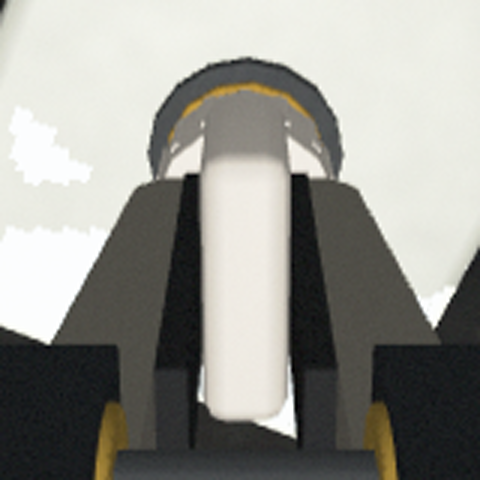

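The knob is seated and the paddle is still square in the pads, with no slip. The initial spline play explains the extra turn, so I'll continue slowly to the stop.

```bash

python3 -m handwheel '[{"translation":[0,0,0],"angular":[0,0,1.5],"hand":1},{"translation":[0,0,0],"angular":[0,0,0.5],"hand":1}]' >/dev/null; python3 t.py | grep -v cm
python3 -m handwheel '[{"translation":[0,0,0],"angular":[0,0,1.5],"hand":1},{"translation":[0,0,0],"angular":[0,0,0.5],"hand":1}]' >/dev/null; python3 t.py| grep -v cm
python3 -m handwheel '[{"translation":[0,0,0],"angular":[0,0,1.5],"hand":1},{"translation":[0,0,0],"angular":[0,0,0.5],"hand":1}]' >/dev/null; python3 t.py| grep -v cm
```

```text
t 12.6 pos [0.4662 0.0762 0.1149] tooly 17.12 tiltz [ 0.001  0.    -1.   ] j [-0.58  0.37  0.42  2.15 -0.24  0.67  0.29] F [ 2.2 -1.3  4.3]
tz 0.121 Fz 4.3
t 12.77 pos [0.4662 0.0762 0.1148] tooly 15.11 tiltz [ 0.  0. -1.] j [-0.59  0.37  0.43  2.15 -0.24  0.67  0.26] F [ 2.2 -1.4  5.4]
tz 0.074 Fz 5.4
t 12.93 pos [0.4661 0.0762 0.1148] tooly 13.14 tiltz [ 0. -0. -1.] j [-0.6   0.37  0.43  2.15 -0.24  0.67  0.23] F [ 3.3 -1.4  4.7]
tz 0.212 Fz 4.7
```

```bash

python3 -m handwheel '[{"translation":[0,0,0],"angular":[0,0,0],"hand":1},{"translation":[0,0,0],"angular":[0,0,0],"hand":1}]' >/dev/null; python3 t.py | grep -v cm
python3 -m handwheel '[{"translation":[0,0,0],"angular":[0,0,1],"hand":1},{"translation":[0,0,0],"angular":[0,0,0],"hand":1}]' >/dev/null; python3 t.py | grep -v cm
```

```text
t 13.1 pos [0.4661 0.0763 0.1148] tooly 13.24 tiltz [ 0. -0. -1.] j [-0.6   0.37  0.43  2.15 -0.24  0.67  0.23] F [ 2.7 -1.6  5.4]
tz 0.171 Fz 5.4
t 13.27 pos [0.4661 0.0762 0.1148] tooly 12.18 tiltz [ 0. -0. -1.] j [-0.6   0.37  0.44  2.15 -0.25  0.67  0.22] F [ 2.3 -2.4  4.7]
tz 0.26 Fz 4.7
```

The torque is now climbing with each degree (0.09, 0.17, 0.26 N m), which is the stop. I'll ease back 1.5° within the play, check, then release.

```bash

python3 -m handwheel '[{"translation":[0,0,0],"angular":[0,0,-1],"hand":1},{"translation":[0,0,0],"angular":[0,0,0],"hand":1}]' >/dev/null; python3 t.py | grep -v cm
python3 -m handwheel '[{"translation":[0,0,0],"angular":[0,0,-1],"hand":1},{"translation":[0,0,0],"angular":[0,0,0],"hand":1}]' >/dev/null; python3 t.py | grep -v cm
```

```text
t 13.43 pos [0.4661 0.0762 0.1148] tooly 13.28 tiltz [ 0.  0. -1.] j [-0.6   0.37  0.43  2.15 -0.24  0.67  0.23] F [ 2.6 -1.7  4.5]
tz 0.208 Fz 4.5
t 13.6 pos [0.466  0.0762 0.1148] tooly 14.27 tiltz [ 0.  0. -1.] j [-0.59  0.37  0.43  2.15 -0.24  0.67  0.25] F [ 3.1 -1.3  4.6]
tz 0.041 Fz 4.6
```

The torque fell to zero right away, which confirms the stop. Releasing and lifting clear.

```bash

python3 -m handwheel '[{"translation":[0,0,0],"angular":[0,0,0],"hand":0},{"translation":[0,0,0],"angular":[0,0,0],"hand":0},{"translation":[0,0,0],"angular":[0,0,0],"hand":0},{"translation":[0,0,0],"angular":[0,0,0],"hand":0}]'
python3 -m handwheel '[{"translation":[0,0,-0.5],"angular":[0,0,0],"hand":0},{"translation":[0,0,-1.5],"angular":[0,0,0],"hand":0},{"translation":[0,0,-3],"angular":[0,0,0],"hand":0},{"translation":[0,0,-3],"angular":[0,0,0],"hand":0},{"translation":[0,0,-3],"angular":[0,0,0],"hand":0}]'
python3 -m handwheel '[{"translation":[-3,0,-1],"angular":[0,0,0],"hand":0},{"translation":[-3,0,0],"angular":[0,0,0],"hand":0},{"translation":[-2,0,0],"angular":[0,0,0],"hand":0},{"translation":[0,0,0],"angular":[0,0,0],"hand":0},{"translation":[0,0,0],"angular":[0,0,0],"hand":0}]'
python3 - <<'E'
from h import *
T=K("wrist")[3]; im,d=env.read_camera("wrist"); P=cloud("wrist",d,T); cv2.imwrite("pics/w5.png",im)
m=(d>0)&(np.hypot(P[...,0]-.466,P[...,1]-.076)<.032)&(P[...,2]>.113)&(P[...,2]<.135)
q=P[m]; print(len(q),np.median(q[:,2]),cv2.minAreaRect(q[:,:2].astype(np.float32)*1000))
E
```

```text
time: 13.93
position: [0.4646, 0.0764, 0.1141]
ee_rot: [-0.001, 0.614, 0.789, -0.001]
contact_force: [1.1, 1.1, 1.3]
width: 0.0384
grasp_force: 0.0
time: 14.35
position: [0.4652, 0.0759, 0.226]
ee_rot: [-0.0, 0.614, 0.789, -0.001]
contact_force: [0.2, -0.1, 0.4]
width: 0.0463
grasp_force: 0.0
time: 14.77
position: [0.4853, -0.002, 0.2349]
ee_rot: [-0.0, 0.615, 0.788, -0.0]
contact_force: [-0.4, 1.6, -0.4]
width: 0.0457
grasp_force: 0.0
1189 0.12268772507399711 ((466.28985595703125, 74.972900390625), (14.014674186706543, 45.87980651855469), 18.121400833129883)
```

View pics/w5.png

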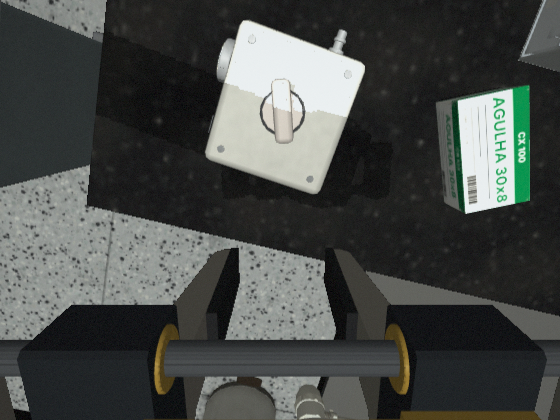

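The picture shows the knob upright on the spindle at (282,110). Its top is at 0.1227 m (0.122 expected), its axis is within 1.5 mm, and the hand is clear. Handing in.

```bash
python3 -c "
from h import *
print(env.close_job())"
```

```text
the job is handed in; nothing more can be done
None
```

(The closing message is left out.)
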